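# Feel for the thumb notch and spring open the disc tin

## Robot

A 7-joint arm with a two-finger parallel gripper is mounted at the origin on the work surface. World frame = base frame: x ahead of the robot, y to its left, z up, the work surface at z = 0. Lengths are in m, angles in rad, forces in N, time in s.
With the tool pointing down it reaches from about 0.425 to 0.875 m from the base axis. Payload 9.9 kg.
Tool frame: the origin (TCP) lies on the mounting face of the last link; the fingertips stand 173 mm ahead of it and the grasp point (between the pads) lies 155 mm ahead of it; z points along the fingers, y is the direction in which the jaws open and shut (so a half turn about z gives the same grasp; the last joint's range is limited). The gripper opens to 85 mm and grips with 20 to 120 N. Pads are 22 mm wide; open, the fingers measure 114 mm over their backs; the gripper's body (76 mm by 85 mm) begins 54 mm behind the grasp point. The pads swing forward as they close: fully open they stand 13 mm farther back than shut.
Start: joints at [-1.249, 0.576, 0.025, 1.437, -0.015, 1.129, -0.057], TCP at [0.266, 0.62, 0.405] pointing down, gripper open.
Joint ranges: [-2.76, 2.76], [-0.34, 2.15], [-1.52, 1.57], [0.19, 2.46], [-1.09, 4.23], [0.17, 1.99], [-2.82, 2.82]. Speed limits (rad/s): [2.22, 2.22, 3.01, 3.01, 3.14, 3.14, 3.14].

## Interface

Orientations are given as a unit quaternion [w, x, y, z].
In Python, from plant import env gives the robot as it stands.
- The arm moves only by the tool play_rows, never from a script. Its arguments are lists of equal length, an entry for each row: "travel": the shift along the world's x, y, z in cm, a list of three; "twist": the turn about the world's z in degrees; "fingers": the closure in counts, from 0 (fully open) to 255 (shut). In form: {"travel": [[tx, ty, tz], ...], "twist": [twist, ...], "fingers": [fingers, ...]}. A call has 1 to 12 rows; each row shifts and turns the commanded pose from where the row before left it; what a row does not reach is not made up. A row lasts 1/12 s, in which the tool goes at most 41.7 mm and 7.16 degrees, less where a joint would pass 70% of its speed; a pose out of reach is approached as far as the arm can. A call with a gripper value outside its range is refused whole. The fingers move at their own pace and stop on an object; "grip_force" is the grip in N (left out, the last holds). Time passes only in rows, so rows that do not move let the fingers close. It gives the time, the measured TCP pose, the force and the opening at its end, in the units of the state.
- env.get_obs(): the state, without advancing time (a new reading comes with each control period).
- env.read_camera(name): name is "scene" or "top" or "wrist"; returns a dict with "image" (480x640x3 uint8, red, green, blue), "fov_y" (degrees; the focal length in pixels is half the picture's height over the tangent of half this angle, whatever the lens; pixels are square), "cx", "cy" (the principal point, pixels), "T" (4x4, takes a point from camera to world coordinates). Camera axes: x right, y up, looking along -z (the intrinsics and any distortion apply to the point x, -y, -z); pixel columns grow to the right and rows downward; lengths in m; the calibration is good to about 2 mm. A picture is of the moment at which its call begins. There is no depth.
- env.close_job(): hands the job in, once; it reports no verdict.
The state is a dict: "clock": time; "joint_pos": joint angles; "joint_vel": joint speeds; "tau": joint torques, N m; "ee_pos": TCP position; "tool_rot": TCP orientation; "wrist_force": force on the tool from outside, world axes, zero at the start; "wrist_torque": the same for the moment, N m; "gripper_width": finger opening in m.
Only numpy, scipy, OpenCV 4.12 (cv2) and the standard library are available. Lean on these libraries where they do the work, as an engineer would, in place of code of your own. Each camera call takes 0.05 s, during which the arm holds its last target. There are 200 camera calls.

## Task

Open the round tin of sanding discs: run a fingertip lightly along the edge of its lid until you find the thumb notch, then press down the catch inside the notch so that the lid springs open. Leave the lid standing open and the hand clear, and do not disturb the wrench, the backing pad or the hex key around the tin.

Things in the scene. Friction and masses are not known exactly. Their poses are not given: they have to be found in the camera images.
- foot: dark square steel foot plate, 200 mm, 8 mm high, fixed; origin at the centre of its underside, x points away from its front edge, which faces the robot. The round tin (blue drum 164 mm across) is held fast on its middle, but was put down any way round, so the plate's yaw does not tell the tin's.
- lid_top (a point): centre of the closed lid's top, 82 mm above the bench (axes: the foot's). Bright lid 172 mm across, 24 mm skirt, level and smooth from 60 mm off centre to the edge (a panel inside lies 1 mm lower). Its edge has one thumb notch, its middle within 80 degrees either side of this point's -x direction: 40 mm wide along the edge, straight walls, from 58 mm off centre out through the edge.
- catch (a joint): grey steel catch in the notch: a rocking pad, its top flat and 12 mm below the lid's top, 35 mm along the edge, 63 to 79 mm off the lid's centre. Value: its angle, rad: 0 at rest, 0.24 at its stop. Pressed straight down it gives way 5 mm where the finger bears (its inner edge), the spring pushing back with 1.5 N at first, 6 N at the stop; the lid unlatches at about 0.15. It springs back when let go.
- lid (a joint): opening angle of the lid, rad: 0 closed and latched, 1.75 at its stop, where its own spring carries it within 2 s of unlatching and keeps it. The hinge is opposite the notch: the lid swings up and away from the notch, and pushes on a hand over it with about 1 N. Pressing on the closed lid does nothing; it is rigid.
- wrench: loose steel spanner, 170 mm long, 8 mm high, lying along its x; origin at its centre on the bench. Leave it alone.
- backing_pad: loose round sander backing pad, 75 mm across, 9 mm thick, lying flat with its steel shank upright to 43 mm above the bench; origin at the centre of its underside. Leave it alone.
- hex_key: loose T-handled hex key: orange handle 90 mm long, 22 mm thick along y at x = -60 mm, steel shaft along x to x = 87 mm; origin on the bench under the shaft. Leave it alone.

How it is judged:
By the outcome, as a careful person would: the job done as asked, in the order asked, and still so for the second after the job is handed in, with the robot touching nothing.
It also fails if it takes over 69 s, if anything falls off the work surface, if the arm or the gripper's body presses on something with over 40 N, if the wrist force passes 120 N, or if a joint passes its speed limit or range.

## Working session

There is one attempt and no reset: what is moved stays moved. The work goes in short steps, Python scripts to look and compute and a tool call to move; the robot and the scene stay as the last step left them, time stands still between calls to the robot, and variables do not carry over. Pictures are saved under pics/ and viewed, about 8 in all and at most 12, crops included, and the job is handed in when it is done.

Besides the shell and the picture viewer there is one more tool, called after "Request:" as name(argument=value, ...) on one line, values as JSON. play_rows: Moves the arm, as the interface text tells. Its arguments: {"type":"object","properties":{"travel":{"type":"array","items":{"type":"array","items":{"type":"number"}}},"twist":{"type":"array","items":{"type":"number"}},"fingers":{"type":"array","items":{"type":"number"}},"grip_force":{"type":"number"}},"required":["travel","twist","fingers"]}

```bash
ls; mkdir -p pics; python3 - <<'E'
from plant import env
import cv2,numpy as np
o=env.get_obs();print({k:np.round(v,3).tolist() for k,v in o.items()})
for n in("scene","top"):
    c=env.read_camera(n);cv2.imwrite(f"pics/{n}0.png",c["image"][...,::-1])
    print(n,{k:(np.round(v,4).tolist() if k!='image' else v.shape) for k,v in c.items()})
E
```

```text
pics
{'clock': 0.0, 'joint_pos': [-1.249, 0.577, 0.025, 1.438, -0.015, 1.129, -0.057], 'joint_vel': [-0.001, -0.001, 0.001, -0.001, -0.001, 0.001, 0.001], 'tau': [0.0, -76.577, 2.25, -28.596, 0.015, 0.013, 0.0], 'ee_pos': [0.266, 0.62, 0.404], 'tool_rot': [-0.0, 0.201, 0.979, -0.001], 'wrist_force': [-0.656, 0.554, 0.164], 'wrist_torque': [-0.049, -0.012, -0.028], 'gripper_width': 0.085}
scene {'image': (480, 640, 3), 'fov_y': 44.2356, 'cx': 319.2783, 'cy': 243.7768, 'T': [[0.1648, -0.8443, 0.5099, 1.2026], [0.9863, 0.1422, -0.0832, -0.0368], [-0.0023, 0.5166, 0.8562, 0.9855], [0.0, 0.0, 0.0, 1.0]]}
top {'image': (480, 640, 3), 'fov_y': 46.389, 'cx': 318.2937, 'cy': 249.6794, 'T': [[-0.0254, 0.9818, -0.1883, 0.5015], [-0.9997, -0.0256, 0.0017, 0.0529], [-0.0032, 0.1883, 0.9821, 0.9728], [0.0, 0.0, 0.0, 1.0]]}
```

View pics/top0.png

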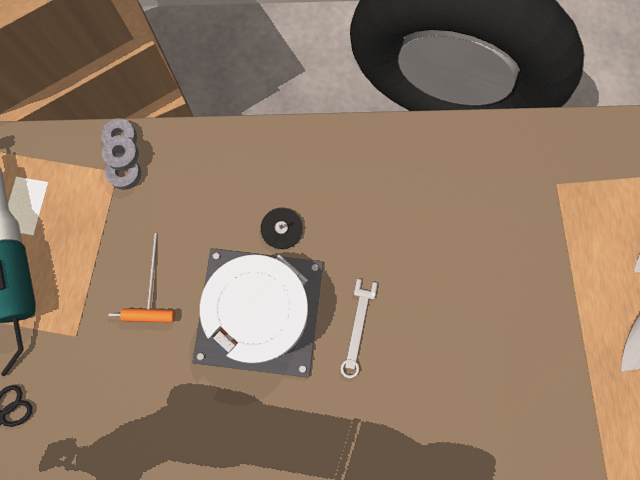

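View pics/scene0.png

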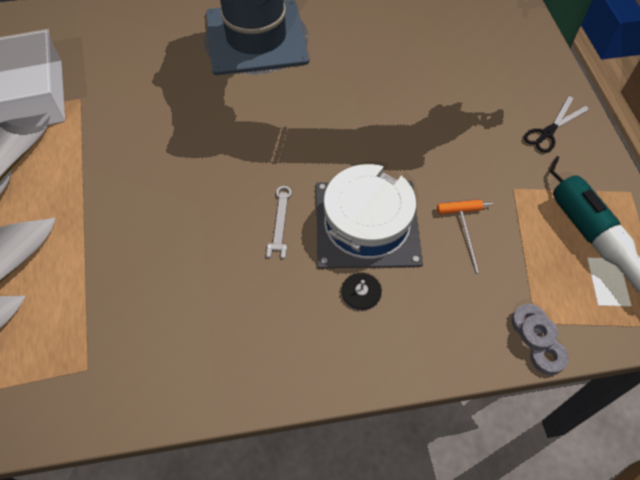

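The top view shows the bright lid centred near (254,307), the notch with the grey catch near (225,342), the hinge near (292,268), the wrench on the right (358,328), the pad above (281,228) and the hex key on the left (150,300). The scene view agrees: the notch is at (390,178), on the robot's side. Next I'll measure these.

```bash
cat > h.py <<'E'
from plant import env
import cv2,numpy as np
from scipy.optimize import least_squares
def cast(c,uv,z):
    uv=np.atleast_2d(uv).astype(float);f=c["image"].shape[0]/2/np.tan(np.radians(c["fov_y"])/2)
    d=np.c_[(uv[:,0]-c["cx"])/f,-(uv[:,1]-c["cy"])/f,-np.ones(len(uv))]@c["T"][:3,:3].T
    o=c["T"][:3,3];return o+d*((z-o[2])/d[:,2])[:,None]
E
python3 - <<'E'
from h import *
for n,box in(("top",(185,245,330,380)),("scene",(310,155,425,255))):
    c=env.read_camera(n);im=c["image"];x0,y0,x1,y1=box
    hsv=cv2.cvtColor(im,cv2.COLOR_RGB2HSV);m=((hsv[...,2]>185)&(hsv[...,1]<40)).astype(np.uint8)
    k=np.zeros_like(m);k[y0:y1,x0:x1]=m[y0:y1,x0:x1]
    ct=max(cv2.findContours(k,0,cv2.CHAIN_APPROX_NONE)[0],key=cv2.contourArea)[:,0]
    P=cast(c,ct,.082)[:,:2]
    r=least_squares(lambda p:np.hypot(*(P-p[:2]).T)-p[2],[*P.mean(0),.086],loss='soft_l1',f_scale=.001).x
    d=np.hypot(*(P-r[:2]).T)-r[2];a=np.degrees(np.arctan2(*(P-r[:2]).T[::-1]))
    print(n,r.round(4),"area",cv2.contourArea(ct))
    for t in range(-180,180,15):
        s=(a>=t)&(a<t+15);print(t,(d[s]*1e3).round(1)[::3].tolist())
    i=np.argsort(a)
    q=d<-.006;print("notch pts",[(round(float(A)),round(float(D*1e3))) for A,D in zip(a[q],d[q])])
    print("catch/pads z0",)
c=env.read_camera("top")
print("notch mid",cast(c,[(225,342)],.07),"pad",cast(c,[(281,228)],.02),"hinge",cast(c,[(292,268)],.07))
print("wrench",cast(c,[(366,285),(349,369)],.008),"hex",cast(c,[(121,316),(173,316),(155,235)],.011))
print("foot screws",cast(c,[(216,256),(315,267),(200,357),(303,369)],.008))
im=c["image"];cv2.imwrite("pics/crop.png",cv2.resize(im[240:385,185:335,::-1],None,fx=4,fy=4,interpolation=cv2.INTER_CUBIC))
E
```

```text
top [0.5824 0.1566 0.0842] area 8659.0
-180 [1.7, 2.0, 1.0, 0.2, 1.3]
-165 [0.6, 0.7, 1.0, 1.5, 1.0]
-150 [0.5, 0.5, 0.9, 0.5]
-135 [0.6, 1.0, 0.7, 0.7]
-120 [-0.2, 0.5, 0.1, 0.1, 0.3]
-105 [-0.1, 0.5, -0.2, -0.7, -0.8]
-90 [-0.8, -0.5, 0.1, -0.7, -1.1]
-75 [-0.7, -0.7, -0.4, 0.1, -0.4]
-60 [-0.9, -0.8, -0.3, -0.6]
-45 [-0.6, -0.1, -0.3, -0.2]
-30 [-0.4, 0.4, 0.1, 0.0, 0.3]
-15 [-0.0, -1.0, 0.0, -0.3, -0.4]
0 [0.5, -0.3, -0.7, -0.3, 0.1]
15 [0.2, 0.2, 0.5, -0.3]
30 [0.7, 0.6, 0.8, 0.3]
45 [0.2, 0.6, 0.1, 0.0]
60 [1.1, 0.3, 1.2, 1.0, 1.1]
75 [0.6, 1.1, 1.8, 1.2, 0.9]
90 [0.8, 1.0, 1.4, 2.0, 1.4]
105 [2.1, 2.0, 2.1, 1.2, 1.9, -18.3, -24.6]
120 [1.3, -0.5, -5.6, -11.9, -26.6, -27.3, -18.6, -19.2, -17.6, -11.2, -5.9, -6.6]
135 [-27.3, -26.6, -26.5, -18.5, -18.3, -19.7, -6.5, -7.0, -4.9]
150 [-25.9, -23.0, -17.0, -17.0, -2.6, 1.5, 0.9, 2.0, 2.0]
165 [0.8, 1.4, 0.7, 1.8, 1.7]
notch pts [(121, -8), (121, -10), (120, -12), (120, -14), (119, -16), (119, -18), (118, -20), (118, -22), (117, -25), (119, -25), (121, -26), (124, -26), (126, -27), (128, -27), (130, -27), (133, -27), (135, -27), (13
[... 1435 characters left out ...]
6, -27), (139, -26), (141, -27), (144, -26), (145, -27), (147, -27), (149, -28), (151, -27), (153, -27), (156, -25), (158, -23), (157, -21), (155, -18), (154, -15), (155, -12), (154, -10), (153, -7)]
catch/pads z0
notch mid [[0.52884818 0.20363037 0.07      ]] pad [[0.7243643  0.11538184 0.02      ]] hinge [[0.64526238 0.09502325 0.07      ]]
wrench [[ 0.62201449 -0.02977234  0.008     ]
 [ 0.48047721  0.00475354  0.008     ]] hex [[0.57912451 0.39178461 0.011     ]
 [0.57684002 0.30273727 0.011     ]
 [0.71963766 0.33774135 0.011     ]]
foot screws [[0.67984996 0.2306307  0.008     ]
 [0.65586224 0.05779094 0.008     ]
 [0.50673277 0.25616452 0.008     ]
 [0.48244224 0.08223771 0.008     ]]
```

View pics/crop.png

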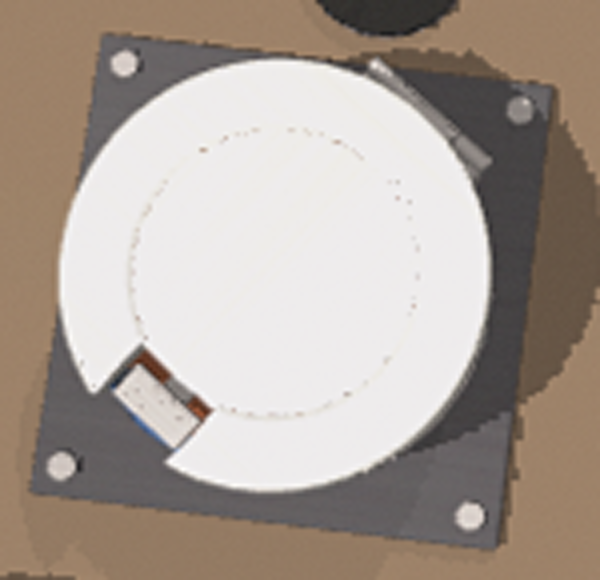

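The two views put the lid centre at about (0.583, 0.157). The foot screws' centroid gives (0.581, 0.157), which agrees. The fitted radius is 84 mm against 86 given. The notch's middle is at about 137.5° in world yaw, and its inner wall comes out about 57 mm off centre against the 58 mm given. The foot's yaw is −8°, so the notch is 34° from −x, within the ±80° allowed.

Next I'll shut the fingers and go above the rim at about 190°, with the jaw axis tangential.

Request:
play_rows(travel=[[2, -3.5, 0], [2, -3.5, 0], [2, -3.5, 0], [2, -3.5, 0], [2, -3.5, 0], [2, -3.5, 0], [2, -3.5, 0], [2, -3.5, 0], [2, -3.5, 0], [2, -3.5, 0], [2, -3.5, 0], [2, -3.5, 0]], twist=[2.75, 2.75, 2.75, 2.75, 2.75, 2.75, 2.75, 2.75, 2.75, 2.75, 2.75, 2.75], fingers=[255, 255, 255, 255, 255, 255, 255, 255, 255, 255, 255, 255], grip_force=20)

```text
clock: 1.25
ee_pos: [0.5071, 0.1983, 0.4049]
tool_rot: [0.0, -0.086, 0.996, 0.0]
wrist_force: [0.5, 0.4, -0.3]
gripper_width: 0.0005
```

Request:
play_rows(travel=[[0.2, -2, 0], [0, -2, 0], [0, -1.2, -2], [0, 0, -3], [0, 0, -3], [0, 0, -2], [0, 0, -1.5], [0, 0, -1], [0, 0, 0], [0, 0, 0]], twist=[0, 0, 0, 0, 0, 0, 0, 0, 0, 0], fingers=[255, 255, 255, 255, 255, 255, 255, 255, 255, 255])

```text
clock: 2.08
ee_pos: [0.5086, 0.1483, 0.2798]
tool_rot: [-0.0, -0.085, 0.996, -0.0]
wrist_force: [0.1, 0.1, 0.3]
gripper_width: -0.0001
```

```bash
python3 - <<'E'
from h import *
o=env.get_obs();print(o['ee_pos'].round(4) if hasattr(o['ee_pos'],'round') else o['ee_pos'],o['wrist_force'])
c=env.read_camera("wrist");cv2.imwrite("pics/w1.png",c["image"][...,::-1])
E
```

```text
[0.5086 0.1483 0.2798] [0.09186395 0.14335574 0.32652056]
```

View pics/w1.png

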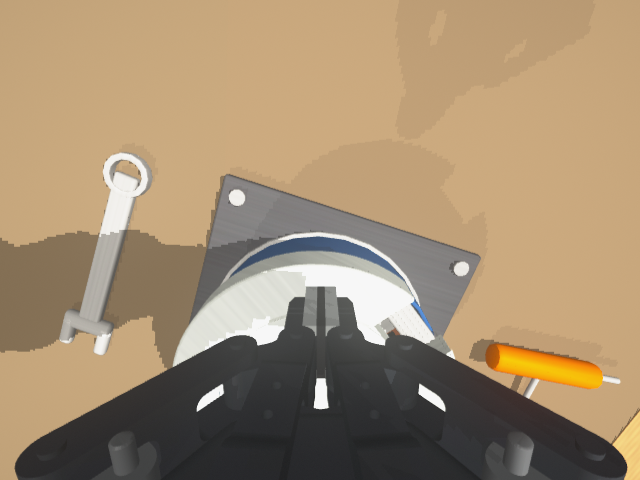

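The fingertips at (320,290) stand over the smooth rim. The notch and catch are to the right at (400,330). Descending gently now.

Request:
play_rows(travel=[[0.1, 0, -0.8], [0.1, 0, -0.7], [0, 0, -0.5], [0, 0, -0.2], [0, 0, -0.1], [0, 0, 0], [0, 0, 0]], twist=[0, 0, 0, 0, 0, 0, 0], fingers=[255, 255, 255, 255, 255, 255, 255])

```text
clock: 2.72
ee_pos: [0.5105, 0.1482, 0.2567]
tool_rot: [0.0, -0.085, 0.996, -0.0]
wrist_force: [-0.5, 0.0, 0.8]
gripper_width: 0.0003
```

Request:
play_rows(travel=[[0, 0, -0.05], [0, 0, -0.05], [0, 0, 0], [0, 0, 0]], twist=[0, 0, 0, 0], fingers=[255, 255, 255, 255])

```text
clock: 3.05
ee_pos: [0.5105, 0.1482, 0.2558]
tool_rot: [0.0, -0.085, 0.996, 0.0]
wrist_force: [-0.5, 0.0, 0.5]
gripper_width: 0.0001
```

Request:
play_rows(travel=[[0, 0, -0.05], [0, 0, 0], [0, 0, 0]], twist=[0, 0, 0], fingers=[255, 255, 255])

```text
clock: 3.3
ee_pos: [0.5105, 0.1482, 0.2555]
tool_rot: [0.0, -0.085, 0.996, 0.0]
wrist_force: [-1.1, 0.1, 5.1]
gripper_width: -0.0002
```

Request:
play_rows(travel=[[0, 0, -0.03], [0, 0, 0], [0, 0, 0]], twist=[0, 0, 0], fingers=[255, 255, 255])

```text
clock: 3.55
ee_pos: [0.5105, 0.1482, 0.2554]
tool_rot: [0.0, -0.085, 0.996, 0.0]
wrist_force: [-2.3, 0.5, 9.3]
gripper_width: 0.0005
```

Request:
play_rows(travel=[[0, 0, -0.03], [0, 0, 0], [0, 0, 0]], twist=[0, 0, 0], fingers=[255, 255, 255])

```text
clock: 3.8
ee_pos: [0.5105, 0.1482, 0.2554]
tool_rot: [0.0, -0.085, 0.996, 0.0]
wrist_force: [-2.6, -0.1, 13.1]
gripper_width: -0.0002
```

Contact is at TCP z = 0.2554, so the tip is at about 82 mm as expected. I'll ease off to a light touch and slide along the rim.

Request:
play_rows(travel=[[0, 0, 0.06], [-0.02, 0.25, 0], [-0.02, 0.25, 0], [0, 0.25, 0], [-0.01, 0.26, 0], [0.01, 0.25, 0], [0.02, 0.26, 0]], twist=[0, -2, -2, -2, -2, -2, -2], fingers=[255, 255, 255, 255, 255, 255, 255])

```text
clock: 4.38
ee_pos: [0.5105, 0.1623, 0.2555]
tool_rot: [0.0, 0.021, 1.0, -0.001]
wrist_force: [0.3, -4.6, 6.4]
gripper_width: -0.0003
```

Request:
play_rows(travel=[[0.03, 0.25, 0], [0.03, 0.26, 0], [0.05, 0.25, 0], [0.05, 0.25, 0], [0.06, 0.25, 0], [0.07, 0.24, 0]], twist=[-2, -2, -2, -2, -2, -2], fingers=[255, 255, 255, 255, 255, 255])

```text
clock: 4.88
ee_pos: [0.5132, 0.1771, 0.2555]
tool_rot: [-0.0, 0.126, 0.992, -0.001]
wrist_force: [-1.3, -5.9, 8.0]
gripper_width: 0.0005
```

Request:
play_rows(travel=[[0.08, 0.24, 0.03], [0.09, 0.24, 0], [0.1, 0.24, 0], [0.1, 0.23, 0]], twist=[-2, -2, -2, -2], fingers=[255, 255, 255, 255])

```text
clock: 5.22
ee_pos: [0.5168, 0.1872, 0.2556]
tool_rot: [-0.0, 0.194, 0.981, -0.001]
wrist_force: [-1.4, -3.1, 3.8]
gripper_width: 0.0001
```

Request:
play_rows(travel=[[0.11, 0.23, 0], [0.12, 0.23, 0], [0.13, 0.22, 0]], twist=[-2, -2, -2], fingers=[255, 255, 255])

```text
clock: 5.47
ee_pos: [0.5203, 0.194, 0.2555]
tool_rot: [-0.0, 0.245, 0.969, -0.001]
wrist_force: [-1.7, -2.8, 3.7]
gripper_width: -0.0003
```

Request:
play_rows(travel=[[0.13, 0.22, 0], [0.14, 0.21, 0]], twist=[-2, -2], fingers=[255, 255])

```text
clock: 5.63
ee_pos: [0.5231, 0.1987, 0.2554]
tool_rot: [-0.0, 0.279, 0.96, -0.0]
wrist_force: [0.7, -0.5, -0.2]
gripper_width: 0.0002
```

Request:
play_rows(travel=[[0.15, 0.21, 0], [0, 0, 0]], twist=[-2, 0], fingers=[255, 255])

```text
clock: 5.8
ee_pos: [0.5248, 0.2016, 0.2553]
tool_rot: [-0.0, 0.295, 0.956, 0.0]
wrist_force: [0.3, 0.6, 0.2]
gripper_width: 0.0002
```

Request:
play_rows(travel=[[0.15, 0.2, 0], [0, 0, 0]], twist=[-2, 0], fingers=[255, 255])

```text
clock: 5.97
ee_pos: [0.5262, 0.2034, 0.2553]
tool_rot: [-0.0, 0.311, 0.95, -0.0]
wrist_force: [0.5, 0.2, -0.6]
gripper_width: -0.0
```

The force vanished between 149° and 145°, so the notch is found where the pictures put it. I'll centre in it and go down slowly.

Request:
play_rows(travel=[[0.15, 0.15, 0], [0.15, 0.14, 0], [0, 0, -0.2], [0, 0, -0.2], [0, 0, 0]], twist=[-3, -3, 0, 0, 0], fingers=[255, 255, 255, 255, 255])

```text
clock: 6.38
ee_pos: [0.5288, 0.2058, 0.2509]
tool_rot: [-0.0, 0.359, 0.933, -0.0]
wrist_force: [-0.1, -0.3, 0.6]
gripper_width: -0.0001
```

Request:
play_rows(travel=[[0, 0, -0.2], [0, 0, -0.2], [0, 0, -0.2], [0, 0, -0.1], [0, 0, 0]], twist=[0, 0, 0, 0, 0], fingers=[255, 255, 255, 255, 255])

```text
clock: 6.8
ee_pos: [0.529, 0.2059, 0.2442]
tool_rot: [-0.0, 0.36, 0.933, -0.0]
wrist_force: [-0.3, 0.0, 0.1]
gripper_width: -0.0004
```

Request:
play_rows(travel=[[0, 0, -0.1], [0, 0, -0.1], [0, 0, 0]], twist=[0, 0, 0], fingers=[255, 255, 255])

```text
clock: 7.05
ee_pos: [0.5288, 0.2064, 0.2425]
tool_rot: [-0.0, 0.36, 0.933, 0.0]
wrist_force: [-2.7, 1.7, 3.7]
gripper_width: -0.0001
```

Request:
play_rows(travel=[[0, 0, -0.1], [0, 0, -0.1], [0, 0, 0]], twist=[0, 0, 0], fingers=[255, 255, 255])

```text
clock: 7.3
ee_pos: [0.5282, 0.2071, 0.2406]
tool_rot: [-0.001, 0.36, 0.933, 0.0]
wrist_force: [-6.1, 5.0, 8.5]
gripper_width: 0.0
```

```bash
python3 - <<'E'
from h import *
c=env.read_camera("wrist");a=c["image"][200:440,200:500]
s=env.read_camera("scene")["image"][140:270,300:440]
cv2.imwrite("pics/p2.png",np.hstack([cv2.resize(a,(500,400)),cv2.resize(s,(300,400))[:, :]])[...,::-1])
print(env.get_obs()['wrist_force'],env.get_obs()['wrist_torque'])
E
```

```text
[-7.05540689  4.42495416  8.41074665] [ 0.89180742  1.33408496 -0.0076293 ]
```

View pics/p2.png

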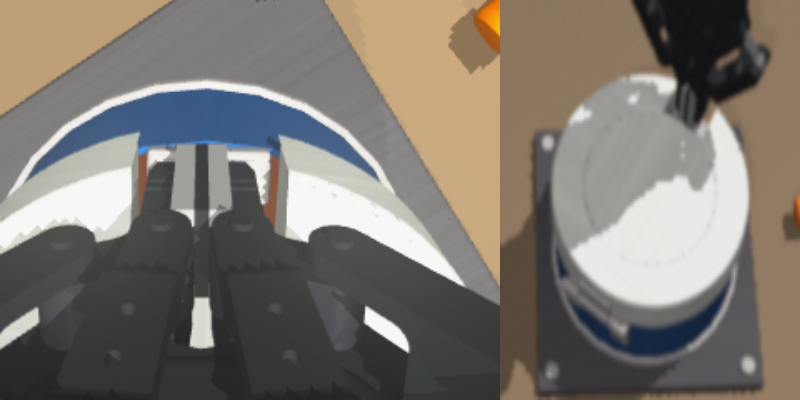

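The fingers are centred between the notch's side walls (140 and 280 px in the crop), and the lid is still closed. The outward push of about 8 N suggests the finger is rubbing the inner wall, so I'll shift 2.5 mm outward and then press on.

Request:
play_rows(travel=[[-0.09, 0.08, 0.05], [-0.1, 0.09, 0], [0, 0, 0], [0, 0, 0]], twist=[0, 0, 0, 0], fingers=[255, 255, 255, 255])

```text
clock: 7.73
ee_pos: [0.5275, 0.2076, 0.2411]
tool_rot: [0.0, 0.361, 0.933, 0.0]
wrist_force: [-0.2, -0.1, 2.7]
gripper_width: -0.0002
```

The sideways force is gone, and 2.7 N of pure spring force is left. Pressing on in small steps.

Request:
play_rows(travel=[[0, 0, -0.1], [0, 0, -0.05], [0, 0, 0]], twist=[0, 0, 0], fingers=[255, 255, 255])

```text
clock: 7.98
ee_pos: [0.5269, 0.2082, 0.2395]
tool_rot: [-0.0, 0.36, 0.933, 0.0]
wrist_force: [-2.7, 2.7, 5.4]
gripper_width: 0.0002
```

Request:
play_rows(travel=[[0, 0, -0.1], [0, 0, 0]], twist=[0, 0], fingers=[255, 255])

```text
clock: 8.15
ee_pos: [0.5267, 0.2085, 0.2385]
tool_rot: [-0.001, 0.36, 0.933, 0.0]
wrist_force: [-3.4, 3.1, 5.7]
gripper_width: 0.0001
```

```bash
python3 - <<'E'
from h import *
s=env.read_camera("scene")["image"][120:280,260:460]
t=env.read_camera("top")["image"][220:400,170:345]
cv2.imwrite("pics/p3.png",np.hstack([cv2.resize(s,(400,320)),cv2.resize(t,(330,320))])[...,::-1])
print(env.get_obs()['wrist_force'])
E
```

```text
[-3.52799973  2.71331315  7.50631226]
```

View pics/p3.png

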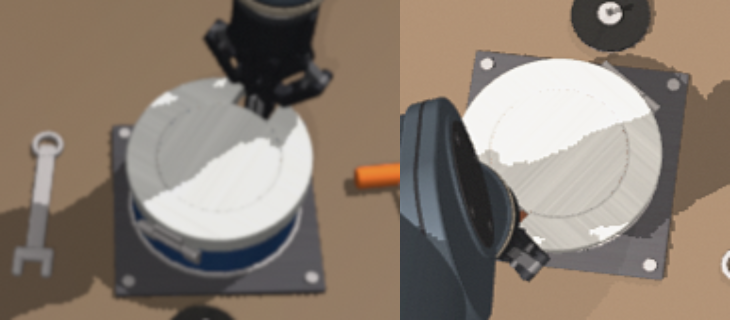

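The press is 4.9 mm deep, which is the full stroke, but I can't tell from this picture whether the lid has risen. I'll back the hand outward and up to let it swing.

Request:
play_rows(travel=[[-0.1, 0.1, 0.3], [-0.3, 0.3, 1], [-1, 0.9, 1.5], [-2, 1.8, 1.5], [-2, 1.8, 1.5], [-2, 1.8, 1.5], [-2, 1.8, 1.5], [0, 0, 0], [0, 0, 0]], twist=[0, 0, 0, 0, 0, 0, 0, 0, 0], fingers=[255, 255, 255, 255, 255, 255, 255, 255, 255])

```text
clock: 9.0
ee_pos: [0.4323, 0.294, 0.3277]
tool_rot: [0.0, 0.359, 0.933, 0.001]
wrist_force: [0.6, -1.2, -0.3]
gripper_width: 0.0001
```

Request:
play_rows(travel=[[0, 0, 1], [0, 0, 1], [0, 0, 1], [0, 0, 1], [0, 0, 1], [0, 0, 1], [0, 0, 0], [0, 0, 0], [0, 0, 0], [0, 0, 0], [0, 0, 0], [0, 0, 0]], twist=[0, 0, 0, 0, 0, 0, 0, 0, 0, 0, 0, 0], fingers=[255, 255, 255, 255, 255, 255, 255, 255, 255, 255, 255, 255])

```text
clock: 10.0
ee_pos: [0.4332, 0.2927, 0.3861]
tool_rot: [-0.0, 0.36, 0.933, -0.0]
wrist_force: [0.5, 0.4, -0.1]
gripper_width: 0.0
```

```bash
python3 - <<'E'
from h import *
s=env.read_camera("scene")["image"][100:340,240:510]
t=env.read_camera("top")["image"][190:400,100:400]
cv2.imwrite("pics/p4.png",np.hstack([cv2.resize(s,(360,320)),cv2.resize(t,(440,320))])[...,::-1])
print(env.get_obs()['wrist_force'])
E
```

```text
[-0.19673464  0.46761824 -0.37069381]
```

View pics/p4.png

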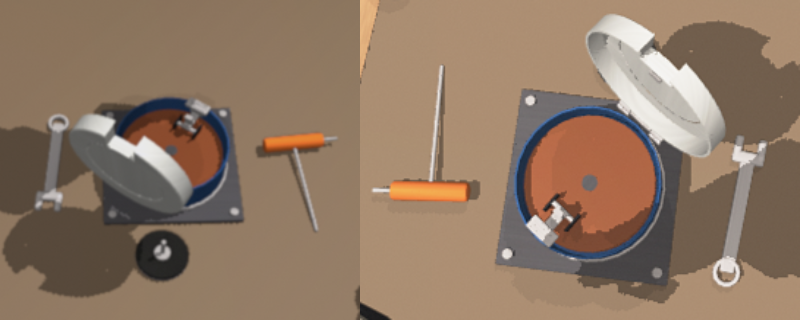

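The lid stands open, and the hand is clear. I'll wait a second, check the loose things against the first picture, and hand in.

Request:
play_rows(travel=[[0, 0, 0], [0, 0, 0], [0, 0, 0], [0, 0, 0], [0, 0, 0], [0, 0, 0], [0, 0, 0], [0, 0, 0], [0, 0, 0], [0, 0, 0], [0, 0, 0], [0, 0, 0]], twist=[0, 0, 0, 0, 0, 0, 0, 0, 0, 0, 0, 0], fingers=[255, 255, 255, 255, 255, 255, 255, 255, 255, 255, 255, 255])

```text
clock: 11.1
ee_pos: [0.4332, 0.2927, 0.3865]
tool_rot: [-0.0, 0.36, 0.933, 0.0]
wrist_force: [0.4, -0.4, 0.3]
gripper_width: -0.0001
```

```bash
python3 - <<'E'
from h import *
a=cv2.imread("pics/scene0.png");b=env.read_camera("scene")["image"][...,::-1]
for n,(x0,y0,x1,y1),f in(("pad",(335,265,390,315),lambda h:h[...,2]<50),("hex",(430,190,500,220),lambda h:(h[...,1]>200)&(h[...,2]>150)),("wrench",(262,180,300,262),lambda h:(h[...,1]<40)&(h[...,2]>110))):
    for i in(a,b):
        m=f(cv2.cvtColor(np.ascontiguousarray(i[y0:y1,x0:x1]),cv2.COLOR_BGR2HSV));print(n,m.sum(),np.argwhere(m).mean(0).round(2))
print(env.get_obs()['clock'],env.get_obs()['wrist_force'].round(1));env.close_job()
E
```

```text
pad 972 [25.65 25.16]
pad 913 [26.82 25.57]
hex 194 [17.16 31.27]
hex 160 [18.1  29.66]
wrench 761 [43.46 17.38]
wrench 676 [41.39 18.26]
11.15 [ 0.6  0.7 -0.2]
the job is handed in; nothing more can be done
```

The tin is open and the job is handed in at 11.15 s.

- **Finding the notch:** I ran the closed fingertips along the lid's edge from about 187° in world yaw. The touch was mostly 4–8 N, with about 13 N for a moment at first contact. The contact vanished between 149° and 145°, which fits the notch middle of about 137.5° from the pictures.
- **Pressing the catch:** I pressed it about 5 mm, its full stroke. On the first try the finger seemed to rub the notch's inner wall with about 8 N sideways. I moved it 2.5 mm outward and that force dropped away. About 4–5 N came back by the end of the press.
- **Last checks:** In the last pictures the lid stands open, the hand is clear and the wrist force is near zero (within 1 N).
- **Loose things:** The wrench, backing pad and hex key look undisturbed, and the forces showed no contact with them. My pixel comparison with the first picture did not match exactly: their mask centres differ by 1–2 px and their areas by 6–18%. I put that down to the arm's and lid's changed shadows, but I did not check it separately.

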